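Put the microscope objectives away in reverse order

TASK

Put the four microscope objectives away: move them from the steel tray into the four bays of the wooden rack, one in each bay, in reverse order counted from the black knobs - the one that stands nearest the tray's knob goes into the bay farthest from the rack's knob, the next one into the next bay, and so on, until the one farthest from the tray's knob stands in the bay nearest the rack's knob. They must all stand upright on the bay floors, nose up as they are now; these are lenses, so set them down, do not drop them, and never tip one over.

Things in the scene. Friction and masses are not known exactly. Their poses are not given: they have to be found in the camera images.
- stub_centre (a point): Loose microscope objective 'stub', standing upright, nose up: 36 mm tall, a straight black barrel 29 mm in diameter over its lowest 25 mm (with a steel ring near the foot), above it a slightly slimmer steel sleeve (with a thin black ring) and a conical nose tapering to 22 mm at the top. At the start it stands on its pad in the tray. The point is on its axis, half-way up (18 mm above its foot); its z axis points up along the objective.
- short_centre (a point): Loose microscope objective 'short', standing upright, nose up: 44 mm tall, a straight black barrel 26 mm in diameter over its lowest 25 mm (with a steel ring near the foot), above it a slightly slimmer steel sleeve (with a thin black ring) and a conical nose tapering to 17 mm at the top. At the start it stands on its pad in the tray. The point is on its axis, half-way up (22 mm above its foot); its z axis points up along the objective.
- medium_centre (a point): Loose microscope objective 'medium', standing upright, nose up: 52 mm tall, a straight black barrel 28 mm in diameter over its lowest 25 mm (with a steel ring near the foot), above it a slightly slimmer steel sleeve (with a thin black ring) and a conical nose tapering to 12 mm at the top. At the start it stands on its pad in the tray. The point is on its axis, half-way up (26 mm above its foot); its z axis points up along the objective.
- long_centre (a point): Loose microscope objective 'long', standing upright, nose up: 62 mm tall, a straight black barrel 31 mm in diameter over its lowest 25 mm (with a steel ring near the foot), above it a slightly slimmer steel sleeve (with a thin black ring) and a conical nose tapering to 8 mm at the top. At the start it stands on its pad in the tray. The point is on its axis, half-way up (31 mm above its foot); its z axis points up along the objective.
- pad_stub: Round cork pad, 48 mm in diameter and 2 mm thick, fixed in the tray; it marks the place where the 'stub' objective stands at the start, and stays there. All four pads look alike. Origin: centre of its underside, 3 mm above the table.
- pad_short: Round cork pad, 48 mm in diameter and 2 mm thick, fixed in the tray; it marks the place where the 'short' objective stands at the start, and stays there. All four pads look alike. Origin: centre of its underside, 3 mm above the table.
- pad_medium: Round cork pad, 48 mm in diameter and 2 mm thick, fixed in the tray; it marks the place where the 'medium' objective stands at the start, and stays there. All four pads look alike. Origin: centre of its underside, 3 mm above the table.
- pad_long: Round cork pad, 48 mm in diameter and 2 mm thick, fixed in the tray; it marks the place where the 'long' objective stands at the start, and stays there. All four pads look alike. Origin: centre of its underside, 3 mm above the table.
- tray: Low stainless steel carrying tray, fixed during the job: 262 x 72 mm, rim 8 mm high, four cork pads in a row along its x axis at x = -93, -31, 31 and 93 mm, their tops 5 mm above the table. Origin: centre of the dish's underside, on the table. A black ball knob (20 mm, its top 36 mm above the table) stands at its +x end, at x = 144 mm.
- rack: Pale wooden storage rack, fixed: 254 x 68 mm plus a tongue at its +x end with a black ball knob (20 mm, its top 36 mm above the table) at x = 145 mm. Four open-topped square bays, 58 x 58 mm inside, in a row along its x axis, centres at x = -93, -31, 31 and 93 mm, y = 0; bay floor 6 mm above the table, long side walls 12 mm and cross walls between the bays 16 mm above the table. Empty at the start. Origin: centre of its underside, on the table.
There are look-alikes about, which are no part of the job. Leave any orange, red or yellow look-alike of the part that bears long_centre alone.

How it is judged:
By the outcome, as a careful person would: the job done as asked, in the order asked, and still so for the second after the job is handed in, with the robot touching nothing.
It also fails if it takes over 115 s, if anything falls off the work surface, if the arm or the gripper's body presses on something with over 40 N, if the wrist force passes 120 N, or if a joint passes its speed limit or range.

ROBOT

A 7-joint arm with a two-finger parallel gripper is mounted at the origin on the work surface. World frame = base frame: x ahead of the robot, y to its left, z up, the work surface at z = 0. Lengths are in mm, angles in rad, forces in N, time in s.
With the tool pointing down it reaches from about 375 to 925 mm from the base axis. Payload 3.1 kg.
Tool frame: the origin (TCP) lies on the mounting face of the last link; the fingertips stand 173 mm ahead of it and the grasp point (between the pads) lies 155 mm ahead of it; y points along the fingers, x is the direction in which the jaws open and shut, and the axes are right-handed (so a half turn about y gives the same grasp; the last joint's range is limited). The gripper opens to 85 mm and grips with 20 to 120 N. Pads are 22 mm wide; open, the fingers measure 114 mm over their backs; the gripper's body (76 mm by 85 mm) begins 54 mm behind the grasp point. The pads swing forward as they close: fully open they stand 13 mm farther back than shut.
Start: joints at [1.134, 0.383, 0.044, 1.598, -0.018, 1.161, -0.05], TCP at [216.048, -613.05, 404.669] pointing down, gripper open.
Joint ranges: [-2.61, 2.61], [-0.41, 2.15], [-1.48, 1.57], [0, 2.5], [-1.57, 4.71], [0.05, 1.97], [-2.85, 2.85]. Speed limits (rad/s): [2.79, 2.79, 3.14, 3.14, 3.14, 3.14, 3.14].

INTERFACE

Orientations are given as a 3x3 rotation matrix whose columns are the frame's x, y, z axes.
In Python, from bench import bot, grab_frame, camera_params gives the robot as it stands.
- The arm moves only by the tool drive_tool, never from a script. Its argument "series" is one flat list of numbers, 5 for each row, row after row: the shift along the world's x, y, z in mm, then the turn about the world's z in degrees, then the gripper's target within -1 to 1 (shut at 1, half-way at 0, fully open at -1). In form: [dx, dy, dz, yaw, grip, dx, dy, dz, yaw, grip, ...]. A call has 1 to 10 rows; each row is the pose to reach, as a shift and turn from the pose measured when the call began; what a row does not reach only later rows make up. A row lasts 1/10 s, in which the tool goes at most 50 mm and 8.59 degrees, less where a joint would pass 70% of its speed; a pose out of reach is approached as far as the arm can. A call with a gripper value outside its range is refused whole. The fingers move at their own pace and stop on an object; "squeeze" is the grip in N (left out, the last holds). Time passes only in rows, so rows that repeat a pose let the fingers close. It gives the time, the measured TCP pose, the force and the opening at its end, in the units of the state.
- bot.observe(): the state, without advancing time (a new reading comes with each control period).
- grab_frame(name): name is "scene" or "top" or "wrist"; returns the picture (420x560x3 uint8, red, green, blue); there is no depth.
- camera_params(name): a dict with "fx", "fy", "cx", "cy" (pixels), "R" (3x3) and "t" (3): a world point X has camera coordinates R X + t; the wrist camera has in their place "mount" (4x4, takes a point from camera to tool coordinates, whose origin is the TCP and whose axes are the tool frame's). Camera axes: x right, y down, z forward; pixel columns grow to the right and rows downward; lengths in mm; the calibration is good to about 2 mm. A picture is of the moment at which its call begins: read the wrist's pose just before it. camera_params takes no time and is no camera call.
- bot.finish_job(): hands the job in, once; it reports no verdict.
The state is a dict: "time": time; "qpos": joint angles; "dq": joint speeds; "effort": joint torques, N m; "position": TCP position; "tcp_rot": TCP orientation; "force": force on the tool from outside, world axes, zero at the start; "moment": the same for the moment, N m; "finger_gap": finger opening in mm.
Only numpy, scipy, OpenCV 4.12 (cv2) and the standard library are available. Lean on these libraries where they do the work, as an engineer would, in place of code of your own. Each camera call takes 0.05 s, during which the arm holds its last target. There are 200 camera calls.

## Working session

There is one attempt and no reset: what is moved stays moved. The work goes in short steps, Python scripts to look and compute and a tool call to move; the robot and the scene stay as the last step left them, time stands still between calls to the robot, and variables do not carry over. Pictures are saved under pics/ and viewed, about 12 in all and at most 16, crops included, and the job is handed in when it is done.

Besides the shell and the picture viewer there is one more tool, called after "Emit:" in YAML: its name, and indented under it one key for each argument. drive_tool: Moves the arm, as the interface text tells. Its arguments: {"type":"object","properties":{"series":{"type":"array","items":{"type":"number"}},"squeeze":{"type":"number"}},"required":["series"]}

```bash
ls; mkdir -p pics; python3 - <<'E'
from bench import bot, grab_frame, camera_params
import cv2,numpy as np
o=bot.observe();print(o)
for n in("top","scene"):
    print(n,camera_params(n)); cv2.imwrite(f"pics/{n}0.png",grab_frame(n)[:,:,::-1])
print(camera_params("wrist"))
E
```

```text
pics
{'time': 0.0, 'qpos': array([ 1.13419843,  0.38387761,  0.043839  ,  1.59961154, -0.01790317,
        1.16116484, -0.04987607]), 'dq': array([-0.00097126,  0.00077607,  0.00125631, -0.00185929, -0.0003    ,
        0.00014742,  0.00219193]), 'effort': array([-2.94863048e-04, -4.33467758e+01,  1.02434088e+00, -2.49514353e+01,
        1.06014774e-02,  1.12347843e-02,  1.43762602e-06]), 'position': array([ 215.88155667, -612.5821266 ,  403.24167528]), 'tcp_rot': array([[ 3.32443801e-01, -1.02197356e-03,  9.43122513e-01],
       [-9.43119302e-01,  2.46531184e-03,  3.32445340e-01],
       [-2.66484145e-03, -9.99996439e-01, -1.44265348e-04]]), 'force': array([-0.29477807,  0.47822034,  0.31610562]), 'moment': array([-0.04164884,  0.03093658, -0.00445817]), 'finger_gap': 85.63695070168784}
top {'fx': 423.3167312234171, 'fy': 423.3167312234171, 'cx': 286.75048596752356, 'cy': 211.73456581064485, 'R': array([[ 0.00218962, -0.9994976 , -0.03161893],
       [-0.98910841,  0.00248877, -0.14716779],
       [ 0.14717255,  0.03159679, -0.98860603]]), 't': array([-17.26542902, 574.62458049, 623.91401695])}
scene {'fx': 522.7317395951274, 'fy': 522.7317395951274, 'cx': 280.5747144751643, 'cy': 209.9790797079059, 'R': array([[ 0.27732323,  0.96070378, -0.01183553],
       [ 0.80622454, -0.23939526, -0.54101008],
       [-0.5225838 ,  0.14049257, -0.84093282]]), 't': array([-141.00753433, -422.9398787 , 1192.64924638])}
{'fx': 366.4550848216637, 'fy': 366.4550848216637, 'cx': 280.0771119050654, 'cy': 208.20741558234033, 'mount': array([[ 9.99999478e-01,  3.38396487e-04,  9.64528749e-04,
        -2.72324358e-01],
       [-8.02946341e-04, -3.23869198e-01,  9.46101526e-01,
         3.14095664e+01],
       [ 6.32538585e-04, -9.46101806e-01, -3.23868757e-01,
         8.28888688e+01],
       [ 0.00000000e+00,  0.00000000e+00,  0.00000000e+00,
         1.00000000e+00]])}
```

View both.

View pics/top0.png

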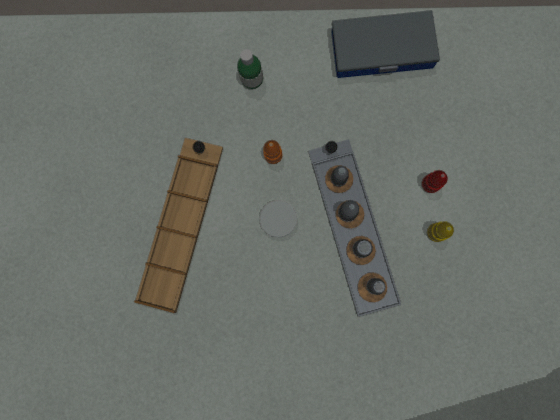

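View pics/scene0.png

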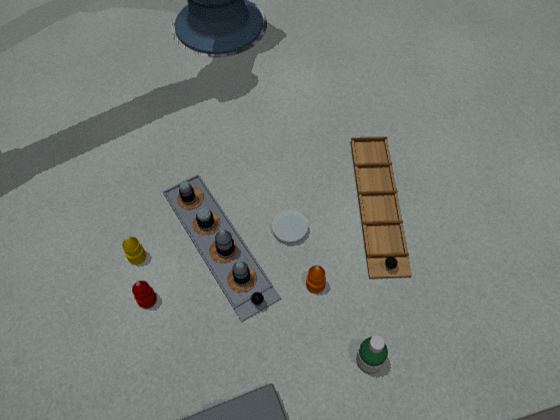

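```bash
cat > h.py <<'E'
from bench import bot, grab_frame, camera_params
import cv2,numpy as np
np.set_printoptions(precision=1,suppress=True)
def pose(n,o=None):
    p=camera_params(n)
    if n=="wrist":
        o=o or bot.observe();M=p["mount"];Rw=o["tcp_rot"]@M[:3,:3];c=o["tcp_rot"]@M[:3,3]+o["position"]
    else: Rw=p["R"].T;c=-Rw@p["t"]
    return p,Rw,c
def cast(P,uv,z):
    p,Rw,c=P;uv=np.atleast_2d(uv).astype(float)
    d=np.c_[(uv[:,0]-p["cx"])/p["fx"],(uv[:,1]-p["cy"])/p["fy"],np.ones(len(uv))]@Rw.T
    return c+d*((z-c[2])/d[:,2])[:,None]
def proj(P,X):
    p,Rw,c=P;q=(np.atleast_2d(X)-c)@Rw
    return np.c_[q[:,0]/q[:,2]*p["fx"]+p["cx"],q[:,1]/q[:,2]*p["fy"]+p["cy"]]
def comps(img,lo,hi,amin,k=1):
    m=cv2.inRange(cv2.cvtColor(img,cv2.COLOR_RGB2HSV),lo,hi)
    if k>1:m=cv2.morphologyEx(m,cv2.MORPH_CLOSE,np.ones((k,k),np.uint8))
    cs,_=cv2.findContours(m,cv2.RETR_EXTERNAL,cv2.CHAIN_APPROX_NONE)
    return [c[:,0] for c in cs if cv2.contourArea(c)>amin]
E
python3 - <<'E'
from h import *
for n in("top","scene"):
    P=pose(n);img=cv2.imread(f"pics/{n}0.png")[:,:,::-1].copy();print(n,P[2])
    for c in comps(img,(5,70,50),(20,200,255),150,3):
        w=cast(P,c,5)[:,:2].astype(np.float32);(x,y),r=cv2.minEnclosingCircle(w)
        if r<40: print("pad",c.mean(0),x,y,r)
        else:
            w=cast(P,c,14)[:,:2].astype(np.float32);print("rect",c.mean(0),cv2.minAreaRect(w),cv2.boxPoints(cv2.minAreaRect(w)))
    for c in comps(img,(0,0,0),(180,255,35),30): 
        m=cv2.moments(c);uv=[m["m10"]/m["m00"],m["m01"]/m["m00"]];print("dark",uv,cast(P,uv,26))
E
```

```text
top [476.6 -38.4 700.8]
pad [371.9 286.9] 457.54180908203125 -153.5560760498047 23.269058227539062
pad [360.5 249.9] 516.9776000976562 -136.9330291748047 23.30449676513672
pad [348.9 215.8] 576.4119262695312 -119.97185516357422 23.14130973815918
pad [338.4 179.6] 635.9884643554688 -103.11216735839844 23.30621337890625
pad [272.  151.8] 683.6393432617188 7.660008430480957 20.728736877441406
rect [180.  221.3] ((561.6051025390625, 160.6765594482422), (70.83448791503906, 283.41162109375), 75.767822265625) [[415.5 161.2]
 [690.3  91.5]
 [707.7 160.2]
 [433.  229.8]]
dark [330.9979550102249, 146.92229038854805] [[684.6 -89.4  26. ]]
dark [198.46621621621622, 146.9391891891892] [[686.3 130.2  26. ]]
scene [1003.3 -133.3  772.5]
pad [241.9 280.5] 634.769287109375 -101.89200592041016 23.586851119995117
pad [223.6 252.8] 575.117431640625 -119.05233764648438 23.553857803344727
pad [206.5 225.4] 515.568603515625 -135.8006134033203 23.487146377563477
pad [190.2 199.8] 456.2655334472656 -152.24366760253906 23.600889205932617
rect [379.4 208.4] ((562.7871704101562, 161.5830078125), (69.11597442626953, 291.77667236328125), 75.81261444091797) [[412.9 163.8]
 [695.8  92.3]
 [712.7 159.3]
 [429.8 230.8]]
dark [256.7670068027211, 298.2534013605442] [[683.6 -88.2  26. ]]
dark [242.00204498977502, 278.56032719836395] [[ 645.1 -102.    26. ]]
dark [390.8637992831541, 262.45878136200713] [[684.8 132.   26. ]]
dark [226.3502538071066, 250.26395939086294] [[ 589.  -114.4   26. ]]
dark [205.83333333333334, 222.76797385620912] [[ 528.3 -135.7   26. ]]
dark [187.8, 196.9470588235294] [[ 468.  -155.1   26. ]]
dark [214.06327160493825, 4.192901234567901] [[-39.6   0.7  26. ]]
```

Top view: the tray's knob is at (331,147), with objectives at about (341,175), (350,210), (363,248) and (376,287). The rack's knob is at (199,147). The scene view shows the same layout. The red, yellow and orange look-alikes stand outside the tray.

Emit:
drive_tool:
  series: [419, 510, -80, -4, -1, 419, 510, -80, -4, -1, 419, 510, -80, -4, -1, 419, 510, -80, -4, -1, 419, 510, -80, -4, -1, 419, 510, -80, -4, -1, 419, 510, -80, -4, -1, 419, 510, -80, -4, -1, 419, 510, -80, -4, -1, 419, 510, -80, -4, -1]
  squeeze: 30

```text
time: 1.1
position: [531.5, -227.7, 343.0]
tcp_rot: [[0.266, -0.001, 0.964], [-0.964, 0.002, 0.266], [-0.003, -1.0, -0.001]]
force: [0.1, -0.3, -0.0]
finger_gap: 85.2
```

Emit:
drive_tool:
  series: [104, 125, -33, 0, -1, 104, 125, -33, 0, -1, 104, 125, -33, 0, -1, 104, 125, -33, 0, -1, 104, 125, -33, 0, -1, 104, 125, -33, 0, -1]

```text
time: 1.7
position: [634.9, -103.7, 309.3]
tcp_rot: [[0.265, -0.003, 0.964], [-0.964, 0.001, 0.265], [-0.002, -1.0, -0.003]]
force: [-0.3, -1.0, -0.2]
finger_gap: 85.2
```

```bash
python3 - <<'E'
from h import *
o=bot.observe();img=grab_frame("wrist");cv2.imwrite("pics/w1.png",img[:,:,::-1]);P=pose("wrist",o)
print(o["position"],P[2])
for c in comps(img,(5,70,50),(20,200,255),150,3):
    w=cast(P,c,5)[:,:2].astype(np.float32);print("pad",c.mean(0),cv2.minEnclosingCircle(w))
E
```

```text
[ 634.9 -103.7  309.3] [714.6 -81.5 277.7]
pad [281.2 378.5] ((457.09979248046875, -152.69500732421875), 23.633296966552734)
pad [280.3 321.9] ((516.525634765625, -135.94412231445312), 23.481828689575195)
pad [280.  257.5] ((576.0177612304688, -119.254150390625), 23.376962661743164)
pad [279.2 189.3] ((635.2386474609375, -102.2374038696289), 23.442176818847656)
pad [131.2  98.5] ((674.7166748046875, 15.660826683044434), 23.923593521118164)
pad [ 6.7 76.8] ((662.4884033203125, 108.87139892578125), 33.509822845458984)
```

View pics/w1.png

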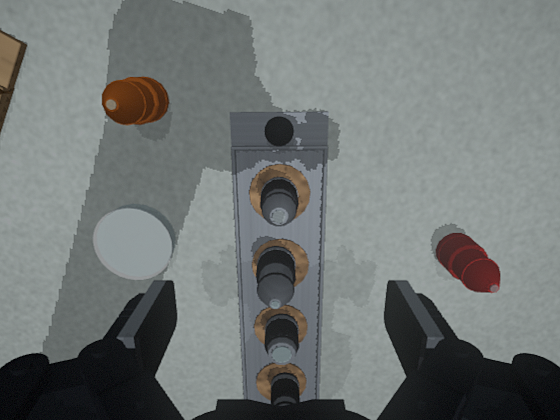

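The wrist view shows the tray's four objectives in a column at x≈280 px, with the nearest pad at (279,189) between the fingers. All three cameras agree within about 1 mm, so I'm descending.

Emit:
drive_tool:
  series: [0.5, 1.3, -40, 0.5, -1, 0.5, 1.3, -75, 0.5, -1, 0.5, 1.3, -100, 0.5, -1, 0.5, 1.3, -115, 0.5, -1, 0.5, 1.3, -123, 0.5, -1, 0.5, 1.3, -123, 0.5, -1, 0.5, 1.3, -123, 0.5, -0.3, 0.5, 1.3, -123, 0.5, 0]

```text
time: 2.55
position: [636.1, -104.1, 188.5]
tcp_rot: [[0.271, 0.0, 0.963], [-0.963, -0.0, 0.271], [0.0, -1.0, 0.0]]
force: [-0.1, 1.1, -0.5]
finger_gap: 59.3
```

Emit:
drive_tool:
  series: [0, 0, 0, 0, 0.2, 0, 0, 0, 0, 0.4, 0, 0, 0, 0, 0.6, 0, 0, 0, 0, 0.8, 0, 0, 0, 0, 1, 0, 0, 0, 0, 1, 0, 0, 0, 0, 1]

```text
time: 3.25
position: [636.9, -103.9, 189.9]
tcp_rot: [[0.271, 0.002, 0.962], [-0.962, -0.0, 0.271], [0.001, -1.0, 0.002]]
force: [-0.3, 1.2, 6.0]
finger_gap: 25.6
```

```bash
python3 - <<'E'
from h import *
o=bot.observe();img=grab_frame("wrist");cv2.imwrite("pics/w2.png",img[:,:,::-1]);print(o["position"],o["force"],o["finger_gap"])
E
```

```text
[ 636.9 -103.9  189.9] [-0.3  1.2  6. ] 25.55258241846235
```

View pics/w2.png

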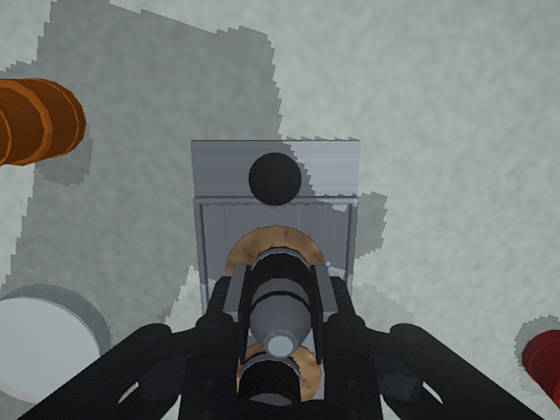

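Emit:
drive_tool:
  series: [0, 0, 8, 0, 1, 0, 0, 25, 0, 1, 0, 0, 55, 0, 1, 0, 0, 90, 0, 1, 0, 0, 110, 0, 1, -30, 48, 110, -5, 1, -60, 96, 110, -10, 1, -90, 144, 110, -15, 1, -115, 185, 110, -20, 1, -140, 225, 110, -24, 1]
  squeeze: 40

```text
time: 4.3
position: [503.4, 109.8, 301.0]
tcp_rot: [[-0.147, 0.003, 0.989], [-0.989, -0.001, -0.147], [0.001, -1.0, 0.004]]
force: [0.4, 0.5, -0.8]
finger_gap: 25.2
```

Emit:
drive_tool:
  series: [-28, 46, 0, -3, 1, -48, 79, 0, -6, 1, -48, 79, 0, -6, 1, -48, 79, 0, -6, 1, -48, 79, -30, -6, 1, -48, 79, -60, -6, 1, -48, 79, -60, -6, 1]

```text
time: 5.0
position: [454.3, 185.6, 237.7]
tcp_rot: [[-0.253, -0.004, 0.968], [-0.968, -0.006, -0.253], [0.007, -1.0, -0.003]]
force: [-1.5, -0.6, -1.5]
finger_gap: 25.3
```

```bash
python3 - <<'E'
from h import *
o=bot.observe();img=grab_frame("wrist");P=pose("wrist",o);print(o["position"],o["force"],o["finger_gap"])
u=np.array([.9694,-.2453]);v=np.array([.2453,.9694]);O=np.array([545,166.5])
img=img.copy()
for k in(-93,-31,31,93):
  for a in(-29,29):
    for b in(-29,29):
      for z,col in((6,(255,0,0)),(12,(0,255,0))):
        q=proj(P,np.r_[O+(k+a)*u+b*v,z])[0]; cv2.circle(img,(int(q[0]),int(q[1])),2,col,-1)
cv2.imwrite("pics/w3.png",img[:,:,::-1])
E
```

```text
[454.3 185.6 237.7] [-1.5 -0.6 -1.5] 25.26939854286511
```

View pics/w3.png

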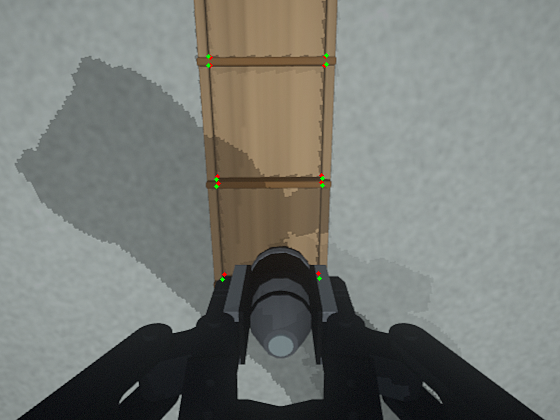

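Overlaid corners at (222,278)/(320,278) and (216,180)/(323,180) match the last bay's walls. The objective hangs upright over that bay. Lowering it now.

Emit:
drive_tool:
  series: [0.6, 3.8, -15, 0, 1, 0.6, 3.8, -28, 0, 1, 0.6, 3.8, -36, 0, 1, 0.6, 3.8, -40, 0, 1, 0.6, 3.8, -43, 0, 1, 0.6, 3.8, -43, 0, 1, 0.6, 3.8, -43, 0, 1]

```text
time: 5.75
position: [456.0, 190.3, 196.8]
tcp_rot: [[-0.252, -0.001, 0.968], [-0.968, -0.004, -0.252], [0.004, -1.0, 0.0]]
force: [0.5, -1.1, -0.5]
finger_gap: 25.3
```

Emit:
drive_tool:
  series: [-1, -1, -2, 0, 1, -1, -1, -4, 0, 1, -1, -1, -5, 0, 1, -1, -1, -6, 0, 1, -1, -1, -6, 0, 1]

```text
time: 6.25
position: [455.0, 189.4, 191.0]
tcp_rot: [[-0.252, -0.001, 0.968], [-0.968, -0.004, -0.252], [0.004, -1.0, 0.0]]
force: [-1.2, -0.1, 0.8]
finger_gap: 24.9
```

Emit:
drive_tool:
  series: [0, 0, -0.6, 0, 1, 0, 0, -1.2, 0, 1, 0, 0, -1.2, 0, 1]

```text
time: 6.55
position: [455.1, 189.5, 190.9]
tcp_rot: [[-0.252, -0.001, 0.968], [-0.968, -0.005, -0.252], [0.005, -1.0, 0.0]]
force: [-3.1, -2.1, 9.8]
finger_gap: 25.2
```

Emit:
drive_tool:
  series: [0, 0, 0.2, 0, 0.3, 0, 0, 0.2, 0, 0.2, 0, 0, 0.2, 0, 0.1, 0, 0, 0.2, 0, -0.1, 0, 0, 0.2, 0, -0.2, 0, 0, 20, 0, -0.2, 0, 0, 60, 0, -0.2, 0, 0, 100, 0, -0.3, 0, 0, 100, 0, -0.6, 0, 0, 100, 0, -1]

```text
time: 7.55
position: [455.5, 189.7, 291.9]
tcp_rot: [[-0.253, 0.001, 0.968], [-0.968, -0.004, -0.253], [0.004, -1.0, 0.003]]
force: [-0.4, -0.7, -0.3]
finger_gap: 80.5
```

```bash
python3 - <<'E'
from h import *
cv2.imwrite("pics/w4.png",grab_frame("wrist")[:,:,::-1])
E
```

```text
(no output)
```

View pics/w4.png

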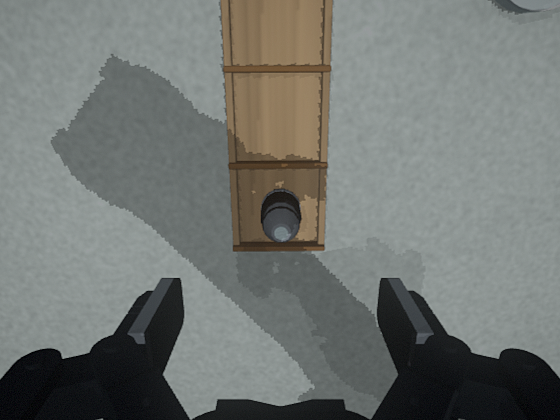

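The short objective stands upright in the middle of the end bay, at (281,215). Next is the second one.

Emit:
drive_tool:
  series: [15, -40, 5, 4, -1, 34, -86, 5, 9, -1, 52, -132, 5, 14, -1, 70, -180, 5, 19, -1, 88, -226, 5, 24, -1, 106, -270, 5, 28, -1, 120.5, -309, 5, 30, -1, 120.5, -309, 5, 30, -1, 120.5, -309, 5, 30, -1, 120.5, -309, 5, 30, -1]

```text
time: 8.6
position: [574.4, -118.1, 293.7]
tcp_rot: [[0.267, -0.002, 0.964], [-0.964, -0.004, 0.267], [0.003, -1.0, -0.003]]
force: [-0.7, 0.1, 0.0]
finger_gap: 85.3
```

Emit:
drive_tool:
  series: [1.6, -1.2, -35, 0, -1, 1.6, -1.2, -65, 0, -1, 1.6, -1.2, -88, 0, -1, 1.6, -1.2, -100, 0, -1, 1.6, -1.2, -105, 0, -1, 1.6, -1.2, -105, 0, -1, 1.6, -1.2, -105, 0, -0.3, 1.6, -1.2, -105, 0, 0]

```text
time: 9.4
position: [576.9, -119.3, 190.2]
tcp_rot: [[0.267, 0.001, 0.964], [-0.964, -0.004, 0.267], [0.005, -1.0, -0.001]]
force: [0.2, -0.3, 0.2]
finger_gap: 59.0
```

Emit:
drive_tool:
  series: [0, 0, 0, 0, 0.1, 0, 0, 0, 0, 0.3, 0, 0, 0, 0, 0.5, 0, 0, 0, 0, 0.8, 0, 0, 0, 0, 1, 0, 0, 0, 0, 1, 0, 0, 0, 0, 1]

```text
time: 10.1
position: [577.6, -119.0, 191.5]
tcp_rot: [[0.267, 0.002, 0.964], [-0.964, -0.004, 0.267], [0.005, -1.0, 0.001]]
force: [-1.2, 1.7, 6.3]
finger_gap: 28.0
```

Emit:
drive_tool:
  series: [0, 0, 8, 0, 1, 0, 0, 25, 0, 1, 0, 0, 55, 0, 1, 0, 0, 90, 0, 1, 0, 0, 110, 0, 1, -10, 48, 110, -5, 1, -20, 96, 110, -10, 1, -30, 144, 110, -15, 1, -40, 185, 110, -20, 1, -48, 225, 110, -24, 1]

```text
time: 11.1
position: [528.3, 107.6, 301.4]
tcp_rot: [[-0.151, -0.0, 0.989], [-0.989, -0.005, -0.151], [0.005, -1.0, 0.001]]
force: [0.4, 1.1, -0.9]
finger_gap: 28.2
```

Emit:
drive_tool:
  series: [-8, 40, 0, -3, 1, -13.3, 66.5, 0, -5.5, 1, -13.3, 66.5, 0, -5.5, 1, -13.3, 66.5, 0, -5.5, 1, -13.3, 66.5, -25, -5.5, 1, -13.3, 66.5, -55, -5.5, 1, -13.3, 66.5, -80, -5.5, 1, -13.3, 66.5, -90, -5.5, 1, -13.3, 66.5, -95, -5.5, 1, -13.3, 66.5, -95, -5.5, 1]

```text
time: 12.1
position: [515.4, 173.2, 206.4]
tcp_rot: [[-0.246, -0.001, 0.969], [-0.969, -0.006, -0.246], [0.006, -1.0, 0.001]]
force: [-0.2, 0.2, -0.7]
finger_gap: 27.9
```

Emit:
drive_tool:
  series: [0, 0.8, -5, 0, 1, 0, 0.8, -9, 0, 1, 0, 0.8, -11.5, 0, 1, 0, 0.8, -12.5, 0, 1, 0, 0.8, -13.5, 0, 1, 0, 0.8, -14, 0, 1, 0, 0.8, -14, 0, 1]

```text
time: 12.8
position: [515.5, 174.1, 192.5]
tcp_rot: [[-0.246, -0.001, 0.969], [-0.969, -0.006, -0.246], [0.006, -1.0, 0.001]]
force: [0.7, -0.1, -1.2]
finger_gap: 28.4
```

Emit:
drive_tool:
  series: [0, 0, -0.6, 0, 1, 0, 0, -1.2, 0, 1, 0, 0, -1.2, 0, 1]

```text
time: 13.1
position: [515.6, 174.2, 192.4]
tcp_rot: [[-0.246, -0.001, 0.969], [-0.969, -0.006, -0.246], [0.006, -1.0, 0.001]]
force: [-2.6, -0.8, 7.3]
finger_gap: 28.2
```

Emit:
drive_tool:
  series: [0, 0, 0.2, 0, 0.3, 0, 0, 0.2, 0, 0.2, 0, 0, 0.2, 0, 0.1, 0, 0, 0.2, 0, -0.1, 0, 0, 0.2, 0, -0.2, 0, 0, 20, 0, -0.2, 0, 0, 60, 0, -0.2, 0, 0, 100, 0, -0.3, 0, 0, 105, 0, -0.6, 0, 0, 105, 0, -1]

```text
time: 14.1
position: [516.4, 174.5, 299.3]
tcp_rot: [[-0.246, 0.003, 0.969], [-0.969, -0.005, -0.246], [0.004, -1.0, 0.004]]
force: [0.7, -0.1, -0.1]
finger_gap: 80.3
```

```bash
python3 - <<'E'
from h import *
cv2.imwrite("pics/w5.png",grab_frame("wrist")[:,:,::-1])
E
```

```text
(no output)
```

View pics/w5.png

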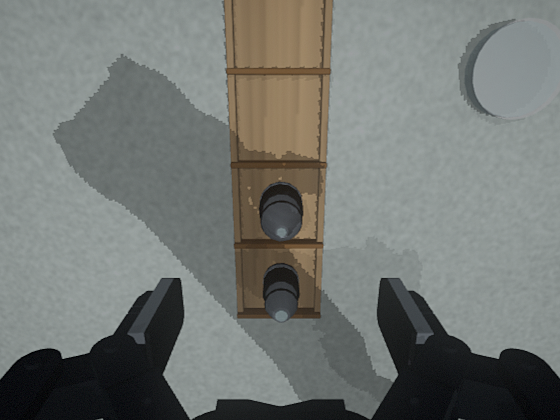

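The second objective stands upright in its bay at (281,212), behind the first at (282,292). Next is P3 at (516.5, -136).

Emit:
drive_tool:
  series: [0, -40, 0, 4, -1, 0, -86, 0, 9, -1, 0, -132, 0, 14, -1, 0, -180, 0, 19, -1, 0, -226, 0, 24, -1, 0, -270, 0, 28, -1, 0, -310.5, 0, 30, -1, 0, -310.5, 0, 30, -1, 0, -310.5, 0, 30, -1, 0, -310.5, 0, 30, -1]

```text
time: 15.15
position: [515.0, -135.0, 296.0]
tcp_rot: [[0.273, -0.0, 0.962], [-0.962, -0.004, 0.273], [0.004, -1.0, -0.001]]
force: [-0.0, -0.2, -1.3]
finger_gap: 85.6
```

Emit:
drive_tool:
  series: [1.5, -1, -35, 0, -1, 1.5, -1, -65, 0, -1, 1.5, -1, -90, 0, -1, 1.5, -1, -103, 0, -1, 1.5, -1, -108, 0, -1, 1.5, -1, -108, 0, -1, 1.5, -1, -108, 0, -0.3, 1.5, -1, -108, 0, 0]

```text
time: 15.95
position: [517.3, -136.1, 189.3]
tcp_rot: [[0.273, 0.003, 0.962], [-0.962, -0.005, 0.273], [0.005, -1.0, 0.001]]
force: [-0.3, 0.3, -0.5]
finger_gap: 59.0
```

Emit:
drive_tool:
  series: [0, 0, 0, 0, 0.1, 0, 0, 0, 0, 0.3, 0, 0, 0, 0, 0.5, 0, 0, 0, 0, 0.8, 0, 0, 0, 0, 1, 0, 0, 0, 0, 1, 0, 0, 0, 0, 1]

```text
time: 16.65
position: [518.0, -136.3, 190.4]
tcp_rot: [[0.273, 0.004, 0.962], [-0.962, -0.005, 0.273], [0.006, -1.0, 0.003]]
force: [-0.9, -0.6, 5.9]
finger_gap: 26.2
```

```bash
python3 - <<'E'
from h import *
cv2.imwrite("pics/w6.png",cv2.resize(grab_frame("wrist")[200:420,150:410,::-1],None,fx=2.5,fy=2.5))
print(bot.observe()["finger_gap"])
E
```

```text
26.087781464241726
```

View pics/w6.png

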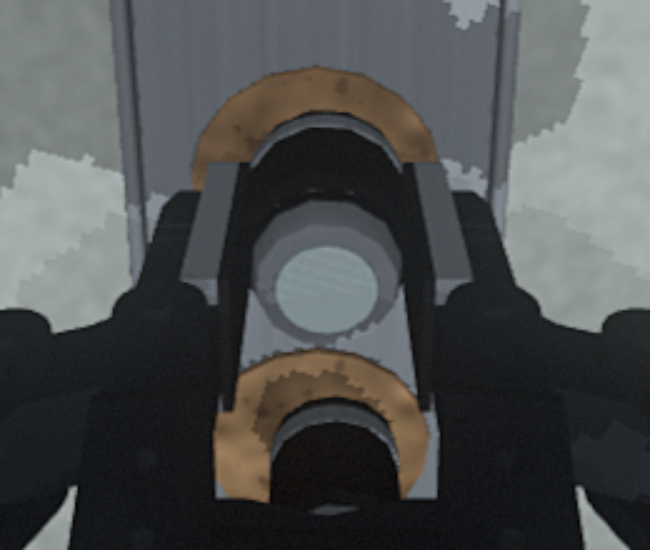

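The flat wide nose shows this is the stub, and the pads may be holding it above the barrel. I'll regrip about 4 mm lower.

Emit:
drive_tool:
  series: [0, 0, 0, 0, 0.3, 0, 0, 0, 0, 0.1, 0, 0, 0, 0, 0, 0, 0, -3, 0, 0, 0, 0, -6, 0, 0, 0, 0, -6, 0, 0, 0, 0, -6, 0, 0]

```text
time: 17.4
position: [517.8, -136.2, 184.1]
tcp_rot: [[0.273, 0.004, 0.962], [-0.962, -0.005, 0.273], [0.006, -1.0, 0.002]]
force: [0.1, -0.4, 0.1]
finger_gap: 42.5
```

Emit:
drive_tool:
  series: [0, 0, 0, 0, 0.1, 0, 0, 0, 0, 0.2, 0, 0, 0, 0, 0.4, 0, 0, 0, 0, 0.6, 0, 0, 0, 0, 1, 0, 0, 0, 0, 1, 0, 0, 0, 0, 1]

```text
time: 18.1
position: [517.9, -136.2, 184.3]
tcp_rot: [[0.273, 0.004, 0.962], [-0.962, -0.005, 0.273], [0.006, -1.0, 0.002]]
force: [-2.0, -0.3, 3.3]
finger_gap: 26.5
```

Emit:
drive_tool:
  series: [0, 0, 8, 0, 1, 0, 0, 25, 0, 1, 0, 0, 55, 0, 1, 0, 0, 90, 0, 1, 0, 0, 110, 0, 1, 9, 48, 110, -5, 1, 18, 96, 110, -10, 1, 27, 144, 110, -15, 1, 36, 185, 110, -20, 1, 44, 225, 110, -24, 1]

```text
time: 19.1
position: [561.9, 90.9, 294.6]
tcp_rot: [[-0.144, 0.002, 0.99], [-0.99, -0.006, -0.144], [0.006, -1.0, 0.003]]
force: [0.8, -0.3, -0.1]
finger_gap: 26.5
```

Emit:
drive_tool:
  series: [8, 40, 0, -3, 1, 13, 68, 0, -6, 1, 13, 68, 0, -6, 1, 13, 68, 0, -6, 1, 13, 68, -25, -6, 1, 13, 68, -55, -6, 1, 13, 68, -78, -6, 1, 13, 68, -90, -6, 1, 13, 68, -95, -6, 1, 13, 68, -95, -6, 1]

```text
time: 20.1
position: [574.9, 157.9, 199.4]
tcp_rot: [[-0.248, 0.0, 0.969], [-0.969, -0.007, -0.248], [0.007, -1.0, 0.002]]
force: [-0.2, 0.3, -0.0]
finger_gap: 26.6
```

Emit:
drive_tool:
  series: [0, 0.8, -5, 0, 1, 0, 0.8, -9, 0, 1, 0, 0.8, -11.5, 0, 1, 0, 0.8, -12.5, 0, 1, 0, 0.8, -13.5, 0, 1, 0, 0.8, -14, 0, 1, 0, 0.8, -14, 0, 1]

```text
time: 20.8
position: [575.0, 158.8, 185.4]
tcp_rot: [[-0.248, 0.001, 0.969], [-0.969, -0.007, -0.248], [0.006, -1.0, 0.002]]
force: [-0.4, -0.8, -0.4]
finger_gap: 26.7
```

Emit:
drive_tool:
  series: [0, 0, -0.6, 0, 1, 0, 0, -1.2, 0, 1, 0, 0, -1.2, 0, 1]

```text
time: 21.1
position: [575.1, 158.8, 185.3]
tcp_rot: [[-0.248, 0.001, 0.969], [-0.969, -0.007, -0.248], [0.007, -1.0, 0.002]]
force: [-1.6, -2.2, 6.4]
finger_gap: 26.3
```

Emit:
drive_tool:
  series: [0, 0, 0.2, 0, 0.3, 0, 0, 0.2, 0, 0.2, 0, 0, 0.2, 0, 0.1, 0, 0, 0.2, 0, -0.1, 0, 0, 0.2, 0, -0.2, 0, 0, 20, 0, -0.2, 0, 0, 60, 0, -0.2, 0, 0, 100, 0, -0.3, 0, 0, 110, 0, -0.6, 0, 0, 110, 0, -1]

```text
time: 22.1
position: [576.2, 159.2, 297.9]
tcp_rot: [[-0.248, 0.006, 0.969], [-0.969, -0.006, -0.248], [0.004, -1.0, 0.007]]
force: [-0.2, 0.0, 0.1]
finger_gap: 80.8
```

```bash
python3 - <<'E'
from h import *
cv2.imwrite("pics/w7.png",grab_frame("wrist")[:,:,::-1])
E
```

```text
(no output)
```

View pics/w7.png

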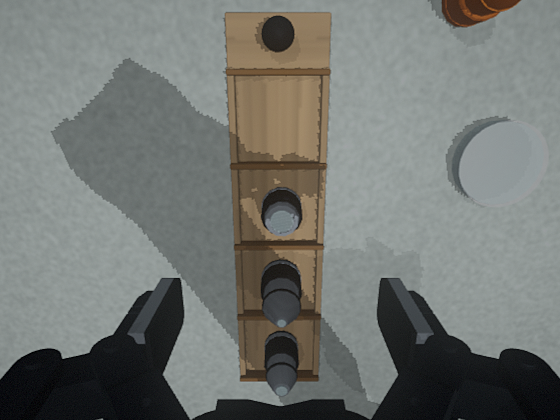

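Three objectives stand upright, and the bay by the rack's knob at (280,118) is free. Next is the last one.

Emit:
drive_tool:
  series: [-15, -40, 0, 4, -1, -33, -86, 0, 9, -1, -50, -132, 0, 14, -1, -68, -180, 0, 19, -1, -86, -226, 0, 24, -1, -103, -270, 0, 28, -1, -119.4, -312, 0, 30, -1, -119.4, -312, 0, 30, -1, -119.4, -312, 0, 30, -1, -119.4, -312, 0, 30, -1]

```text
time: 23.15
position: [455.6, -151.9, 294.4]
tcp_rot: [[0.271, 0.003, 0.963], [-0.963, -0.004, 0.271], [0.004, -1.0, 0.001]]
force: [0.9, 1.1, 0.4]
finger_gap: 85.0
```

Emit:
drive_tool:
  series: [1.2, -1, -35, 0, -1, 1.2, -1, -65, 0, -1, 1.2, -1, -90, 0, -1, 1.2, -1, -103, 0, -1, 1.2, -1, -108, 0, -1, 1.2, -1, -108, 0, -1, 1.2, -1, -108, 0, -0.3, 1.2, -1, -108, 0, 0]

```text
time: 23.95
position: [457.6, -153.1, 187.6]
tcp_rot: [[0.271, 0.005, 0.963], [-0.963, -0.004, 0.271], [0.006, -1.0, 0.004]]
force: [-0.3, 0.1, -0.3]
finger_gap: 59.1
```

Emit:
drive_tool:
  series: [0, 0, 0, 0, 0.1, 0, 0, 0, 0, 0.3, 0, 0, 0, 0, 0.5, 0, 0, 0, 0, 0.8, 0, 0, 0, 0, 1, 0, 0, 0, 0, 1, 0, 0, 0, 0, 1]

```text
time: 24.65
position: [458.2, -153.4, 188.5]
tcp_rot: [[0.271, 0.007, 0.963], [-0.963, -0.005, 0.271], [0.007, -1.0, 0.005]]
force: [-1.1, -0.5, 6.1]
finger_gap: 23.2
```

Emit:
drive_tool:
  series: [0, 0, 8, 0, 1, 0, 0, 25, 0, 1, 0, 0, 55, 0, 1, 0, 0, 90, 0, 1, 0, 0, 110, 0, 1, 26, 44, 110, -4, 1, 52, 87, 110, -9, 1, 78, 131, 110, -13, 1, 104, 175, 110, -18, 1, 130, 218, 110, -22, 1]

```text
time: 25.65
position: [586.5, 63.0, 298.6]
tcp_rot: [[-0.113, 0.004, 0.994], [-0.994, -0.007, -0.113], [0.007, -1.0, 0.004]]
force: [0.8, -1.8, 0.0]
finger_gap: 23.2
```

Emit:
drive_tool:
  series: [24, 40, 0, -4, 1, 48.6, 80.6, 0, -7.7, 1, 48.6, 80.6, 0, -7.7, 1, 48.6, 80.6, 0, -7.7, 1, 48.6, 80.6, -25, -7.7, 1, 48.6, 80.6, -55, -7.7, 1, 48.6, 80.6, -78, -7.7, 1, 48.6, 80.6, -90, -7.7, 1, 48.6, 80.6, -95, -7.7, 1, 48.6, 80.6, -95, -7.7, 1]

```text
time: 26.65
position: [635.0, 142.5, 203.5]
tcp_rot: [[-0.246, 0.002, 0.969], [-0.969, -0.008, -0.246], [0.008, -1.0, 0.004]]
force: [0.4, -0.3, -0.1]
finger_gap: 23.4
```

Target z is 189.5.

Emit:
drive_tool:
  series: [0, 1, -5, 0, 1, 0, 1, -9, 0, 1, 0, 1, -11.5, 0, 1, 0, 1, -12.5, 0, 1, 0, 1, -13.5, 0, 1, 0, 1, -14, 0, 1, 0, 1, -14, 0, 1]

```text
time: 27.35
position: [635.1, 143.6, 189.7]
tcp_rot: [[-0.246, 0.002, 0.969], [-0.969, -0.008, -0.246], [0.008, -1.0, 0.004]]
force: [-0.8, -0.2, 1.0]
finger_gap: 23.3
```

Emit:
drive_tool:
  series: [0, 0, -0.6, 0, 1, 0, 0, -1.2, 0, 1, 0, 0, -1.2, 0, 1]

```text
time: 27.65
position: [635.2, 143.7, 189.7]
tcp_rot: [[-0.246, 0.002, 0.969], [-0.969, -0.009, -0.246], [0.008, -1.0, 0.004]]
force: [-1.7, -0.6, 5.4]
finger_gap: 22.9
```

Emit:
drive_tool:
  series: [0, 0, 0.2, 0, 0.3, 0, 0, 0.2, 0, 0.2, 0, 0, 0.2, 0, 0.1, 0, 0, 0.2, 0, -0.1, 0, 0, 0.2, 0, -0.2, 0, 0, 20, 0, -0.2, 0, 0, 60, 0, -0.2, 0, 0, 100, 0, -0.3, 0, 0, 130, 0, -0.6, 0, 0, 130, 0, -1]

```text
time: 28.65
position: [637.5, 144.5, 326.1]
tcp_rot: [[-0.247, 0.013, 0.969], [-0.969, -0.006, -0.247], [0.002, -1.0, 0.014]]
force: [0.5, -0.2, 0.2]
finger_gap: 80.6
```

Emit:
drive_tool:
  series: [-40, -40, 20, 0, -1, -80, -80, 20, 0, -1, -120, -120, 20, 0, -1, -120, -160, 20, 0, -1, -120, -160, 20, 0, -1, -120, -160, 20, 0, -1]

```text
time: 29.25
position: [516.6, -18.4, 345.5]
tcp_rot: [[-0.252, 0.012, 0.968], [-0.968, -0.007, -0.252], [0.003, -1.0, 0.014]]
force: [-0.3, 0.1, -0.1]
finger_gap: 85.7
```

```bash
python3 - <<'E'
from h import *
a=grab_frame("scene")[110:310,100:430];b=grab_frame("wrist")
print(bot.observe()["force"],bot.observe()["dq"])
cv2.imwrite("pics/s8.png",cv2.resize(a[:,:,::-1],None,fx=2.4,fy=2.4,interpolation=cv2.INTER_CUBIC))
E
```

```text
[-0.   0.6 -0.5] [-0.  0. -0. -0.  0.  0.  0.]
```

View pics/s8.png

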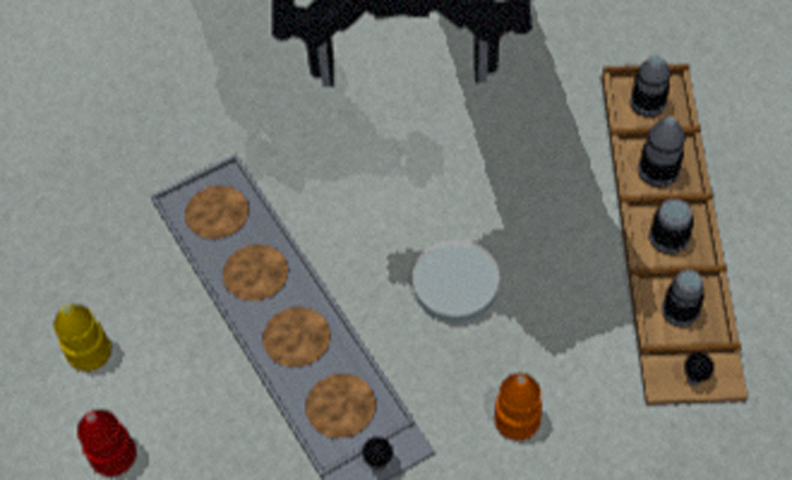

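All four objectives stand upright in the rack: medium (652,85), long (662,150), stub (672,225), short (685,297), with the short one next to the knob. The tray is empty and the coloured look-alikes haven't moved. Handing in.

```bash
python3 -c "
from bench import bot
print(bot.finish_job())"
```

```text
the job is handed in; nothing more can be done
None
```

All four objectives are in the rack in reverse order, one per bay, and the job is handed in. Counted from the tray's knob they were medium, long, stub and short. They now stand with medium in the bay farthest from the rack's knob, then long, stub, and short in the bay nearest it.

- **Last check:** the final scene picture shows all four upright inside their bays. The tray is empty, the look-alikes are where they were, and the gripper is open and clear of everything.
- **Limits:** the job took about 29 s of the 115 s allowed. Set-down forces read about 5–10 N.
- **Finger opening:** it read about 3 mm under each barrel's diameter. I regripped the stub about 6 mm lower in case the pads were holding it too high, and the reading stayed the same. All four grips held.
- **Naming:** the names come from the finger openings and how the noses look. The placing order came only from where each one stood in the tray.

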